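Index the assembly turntable to its next hole

ROBOT

A 6-joint arm with a two-finger parallel gripper is mounted at the origin on the work surface. World frame = base frame: x ahead of the robot, y to its left, z up, the work surface at z = 0. Lengths are in m, angles in degrees, forces in N, time in s.
With the tool pointing down it reaches from about 0.25 to 0.725 m from the base axis. Payload 9.7 kg.
Tool frame: the origin (TCP) lies between the finger pads; the fingertips stand 11 mm ahead of it and the grasp point (between the pads) lies 8 mm behind it; z points along the fingers, y is the line along which they close (so a half turn about z gives the same grasp; the last joint's range is limited). The gripper opens to 85 mm and grips with 20 to 120 N. Pads are 22 mm wide; open, the fingers measure 114 mm over their backs; the gripper's body (76 mm by 85 mm) begins 54 mm behind the grasp point. The pads swing forward as they close: fully open they stand 13 mm farther back than shut.
Start: joints at [-63.999, 4.979, 10.078, 95.1, 0, 90], TCP at [0.241, -0.494, 0.242] pointing down, gripper open.
Joint ranges: [-179.16, 179.16], [-48.56, 103.87], [-65.8, 70.77], [-126.05, 130.52], [-82.76, 87.17], [-180, 180]. Speed limits (degrees/s): [127.2, 127.2, 147.25, 180, 180, 180].

INTERFACE

Orientations are given as [roll, pitch, yaw] about the fixed x, y, z axes, in that order (R = Rz(yaw) Ry(pitch) Rx(roll)).
In Python, from workcell import monitor, cams, ticket gives the robot as it stands.
- The arm moves only by the tool carry_out, never from a script. Its argument "plan" is a list of rows, each an object with "travel": the shift along the world's x, y, z as a fraction of full scale, a list of three; "angular": the turn, a rotation vector about the world's x, y, z as a fraction of full scale, a list of three; "grip": the gripper's target within -1 to 1 (fully open at 1, half-way at 0, shut at -1). In form: [{"travel": [x, y, z], "angular": [ax, ay, az], "grip": grip}, ...]. A call has 1 to 8 rows; each row is the pose to reach, as a shift and turn from the pose commanded when the call began; what a row does not reach only later rows make up. Full scale, the value 1, is 300 mm for a shift and 0.5 rad for a turn. A row lasts 1/12 s, in which the tool goes at most 41.7 mm and 7.16 degrees, less where a joint would pass 70% of its speed; a pose out of reach is approached as far as the arm can. A call with a number of a shift or a turn outside -1 to 1 is refused whole. A call with a gripper value outside its range is refused whole. The fingers move at their own pace and stop on an object; "grip_force" is the grip in N (left out, the last holds). Time passes only in rows, so rows that repeat a pose let the fingers close. It gives the time, the measured TCP pose, the force, the opening and the grip force at its end, in the units of the state.
- monitor.get_obs(): the state, without advancing time (a new reading comes with each control period).
- cams.camera(name): name is "scene" or "side" or "wrist"; returns a dict with "frame" (480x640x3 uint8, red, green, blue), "mtx" (3x3 intrinsics, pixels), "dist" ([k1, k2, p1, p2, k3] as OpenCV has them; the pictures are not rectified), "view" (4x4, takes a point from world to camera coordinates); the wrist camera has in their place "T_tool_cam" (4x4, takes a point from camera to tool coordinates, whose origin is the TCP and whose axes are the flange's). Camera axes: x right, y up, looking along -z (the intrinsics and any distortion apply to the point x, -y, -z); pixel columns grow to the right and rows downward; lengths in m; the calibration is good to about 2 mm. A picture is of the moment at which its call begins: read the wrist's pose just before it. There is no depth.
- ticket.job_done(): hands the job in; it is judged then, once.
The state is a dict: "time": time; "q": joint angles; "qd": joint speeds; "joint_efforts": joint torques, N m; "ee_pos": TCP position; "tcp_rot": TCP orientation; "wrist_force": force on the tool from outside, world axes, zero at the start; "torque": the same for the moment, N m; "opening": finger opening in m; "grasp_force": force on a finger pad.
Only numpy, scipy, OpenCV 4.12 (cv2) and the standard library are available. Lean on these libraries where they do the work, as an engineer would, in place of code of your own. Each camera call takes 0.05 s, during which the arm holds its last target. There are 200 camera calls.

TASK

Turn the assembly turntable on to its next index hole, anticlockwise seen from above: pull the spring plunger's knob up until its pin is clear, swing the stage round, and let the plunger snap fully home in that next hole so that the stage is locked there. The hole is wherever the shoe is clamped, so feel for it without loading the pin hard; do not shift the fixture or the things lying around it, and let go at the end.

Things in the scene. Friction and masses are not known exactly. Their poses are not given: they have to be found in the camera images.
- fixture: Round cast base, 290 mm diameter, 14 mm thick; with the index ring it weighs 12 kg and stands free on the bench. Origin: on the bench top, on the stage's vertical turning axis. Polar angles are about this axis, anticlockwise from the fixture's own x axis. Dark steel index ring: radius 98 to 138 mm, top 28 mm above the bench, 11 mm holes on a circle of 115 mm radius. Home hole: polar 150 degrees.
- ring_top (a point): Point on the turning axis, level with the ring's top. The next hole is in the shoe, a bright steel arc plate 2 mm thick clamped on the ring, reaching 37 degrees either side of its hole, ends bevelled over 8 degrees. Its hole lies 46 to 78 degrees anticlockwise of home; this differs every time and is not measured. Other holes, 130 degrees beyond home and 65 before it, are not wanted.
- stage (a joint): Angle of the turning stage, rad: 0 at the home hole, positive anticlockwise from above. Knob and pin stand 115 mm from the axis at polar 150 degrees + this angle. Pushed slowly at the knob it takes 1 to 2 N to turn with the pin out and 2 to 4 N with the pin riding on ring or shoe (up to 6 N more up the bevel); it stays where it is left. In a hole the pin has about 1 mm of play either way.
- stage_top (a point): On the turning axis, level with the top of the stage's aluminium disc (90 mm radius, top 48 mm above the bench). A gearmotor bracket is clamped on it, within 55 mm of the axis and up to 98 mm above the bench. A 32 mm wide lug, its top level with the disc's, reaches out over the ring and carries the plunger.
- plunger (a joint): Lift of the spring plunger, m: 0 fully down, home in a hole; 0.014 pulled up to its stop. The spring presses it down with 8 N at 0, rising to 14 N at the stop. Its pin leaves the home hole at 0.007; riding on the ring it reads about 0.0065, on the shoe 0.0085, and over a hole it drops to 0 by its spring if the knob is loose.
- knob (a point): Centre of the plunger's black knob, an upright cylinder 29 mm across and 28 mm high with bevelled rims; it rises with the plunger and travels with the stage. When home it stands 76 to 104 mm above the bench. Below it a steel sleeve, 20 mm across down to 57 mm above the bench, then 27 mm across down to the lug at 48 mm.
- pin: Steel index pin straight below the knob, 9 mm diameter with a round end. Origin: its tip, 21 mm above the bench when home. Once in a hole it bears on the hole's wall, so that pushing the knob or stage on loads the pin: it must never feel more than 30 N.
- screwdriver: Screwdriver lying near the fixture, 200 mm long, handle 26 mm thick; origin under its middle, handle to its -x. Leave it alone.
- collar_mid (a point): Centre of a black plastic collar standing on the bench, 64 mm diameter, 40 mm high. Leave it alone.
- carton: Small closed carton 70 x 100 x 50 mm on the bench; origin under its centre. Leave it alone.
- bin: Small blue open bin 80 x 100 x 40 mm with fasteners; origin under its centre. Leave it alone.

How it is judged:
By the outcome, as a careful person would: the job done as asked, in the order asked, and still so for the second after the job is handed in, with the robot touching nothing.
It also fails if it takes over 51 s, if anything falls off the work surface, if the arm or the gripper's body presses on something with over 40 N, if the wrist force passes 120 N, or if a joint passes its speed limit or range.

## Working session

There is one attempt and no reset: what is moved stays moved. The work goes in short steps, Python scripts to look and compute and a tool call to move; the robot and the scene stay as the last step left them, time stands still between calls to the robot, and variables do not carry over. Pictures are saved under pics/ and viewed, at most 10 in all, crops included, and the job is handed in when it is done.

Besides the shell and the picture viewer there is one more tool, called after "Emit:" by a JSON object that holds its "method" and its "body", one argument or row to a line. carry_out: Moves the arm, as the interface text tells. Its arguments: {"type":"object","properties":{"plan":{"type":"array","items":{"type":"object","properties":{"travel":{"type":"array","items":{"type":"number"}},"angular":{"type":"array","items":{"type":"number"}},"grip":{"type":"number"}}}},"grip_force":{"type":"number"}},"required":["plan"]}

```bash
mkdir -p pics; ls; cat > h.py <<'E'
import numpy as np, cv2
from workcell import monitor, cams, ticket
def shot(n,f):
    c=cams.camera(n); cv2.imwrite('pics/'+f,c['frame'][:,:,::-1]); np.savez('pics/'+f[:-4]+'.npz',**{k:np.array(v) for k,v in c.items()}); return c
E
python3 - <<'E'
from h import *
o=monitor.get_obs(); print(o)
for n in('scene','side'):
    c=shot(n,n+'0.png'); print(n,c['mtx'],c['dist'],np.round(c['view'],3))
E
```

```text
pics
{'time': 0.0, 'q': array([-6.39986025e+01,  5.01137227e+00,  1.00347162e+01,  9.50999402e+01,
       -5.38262971e-04,  9.00001690e+01]), 'qd': array([-0.01516303,  0.08311734, -0.02948873,  0.02764349, -0.08334916,
       -0.01272498]), 'joint_efforts': array([ 2.03728094e-03, -5.20386851e+01,  4.64804471e+01,  1.62442907e-02,
        1.16452793e-04,  2.88090272e-07]), 'ee_pos': array([ 0.24101934, -0.49413815,  0.2415828 ]), 'tcp_rot': array([-1.79923404e+02,  5.38488434e-04,  2.60012292e+01]), 'wrist_force': array([ 0.06968228, -0.59920089,  0.35792615]), 'torque': array([ 0.00337474, -0.04354381, -0.01787624]), 'grasp_force': 0.0, 'opening': 0.08553863073077463}
scene [[519.99479964   0.         312.76245255]
 [  0.         519.99479964 240.02783753]
 [  0.           0.           1.        ]] [-0.15081095  0.          0.          0.          0.        ] [[-0.822  0.569 -0.023  0.465]
 [-0.36  -0.487  0.796  0.193]
 [ 0.442  0.662  0.605 -1.232]
 [ 0.     0.     0.     1.   ]]
side [[484.37141739   0.         328.90127298]
 [  0.         484.37141739 232.67676474]
 [  0.           0.           1.        ]] [-0.08664879  0.          0.          0.          0.        ] [[ 0.923 -0.385 -0.016 -0.539]
 [ 0.299  0.691  0.659 -0.273]
 [-0.242 -0.613  0.752 -0.718]
 [ 0.     0.     0.     1.   ]]
```

View pics/scene0.png

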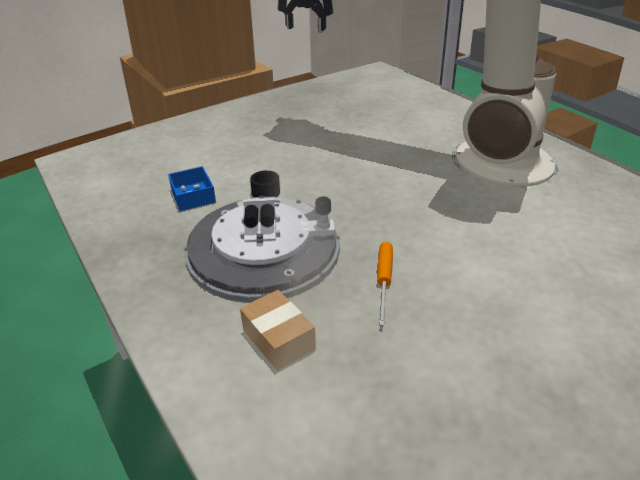

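View pics/side0.png

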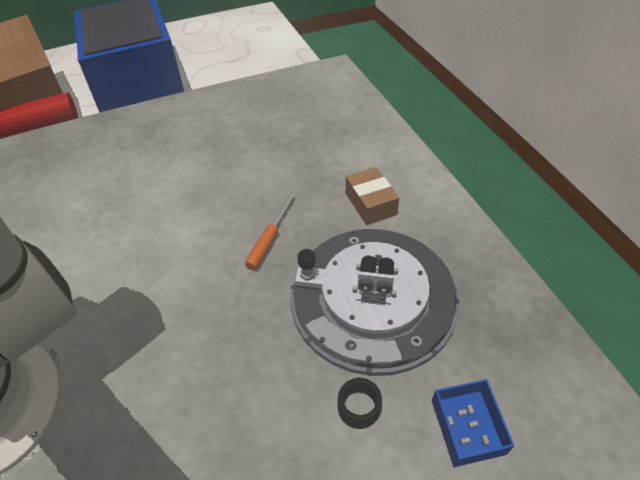

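The scene picture shows the knob at about (323,205). In the side picture the knob is at (306,258), the shoe's bright arc has its hole near (351,346), and there are ring holes at (354,240) and (417,340). I'll zoom in for exact pixels.

```bash
python3 - <<'E'
import cv2,numpy as np
a=cv2.imread('pics/side0.png')[225:375,285:465]; b=cv2.imread('pics/scene0.png')[170:300,180:350]
a=cv2.resize(a,None,fx=4,fy=4,interpolation=2); cv2.imwrite('pics/z1.png',a)
b=cv2.resize(b,None,fx=4,fy=4,interpolation=2); cv2.imwrite('pics/z2.png',b)
E
```

```text
(no output)
```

View pics/z1.png

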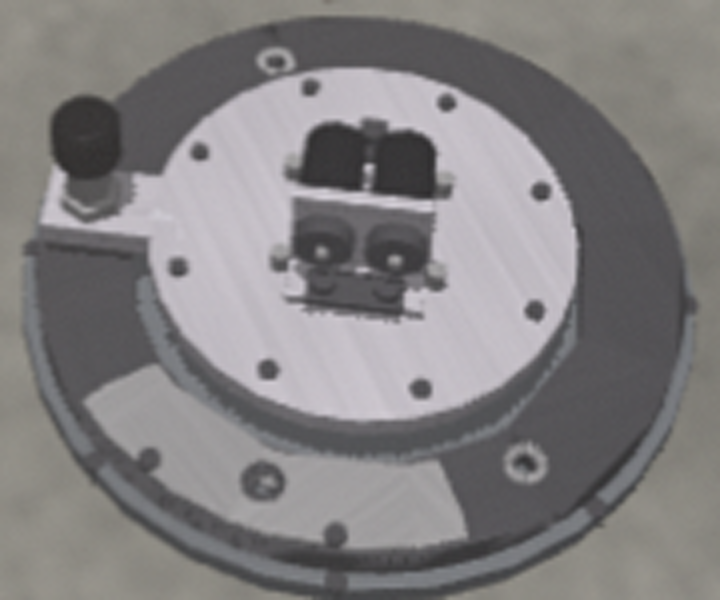

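View pics/z2.png

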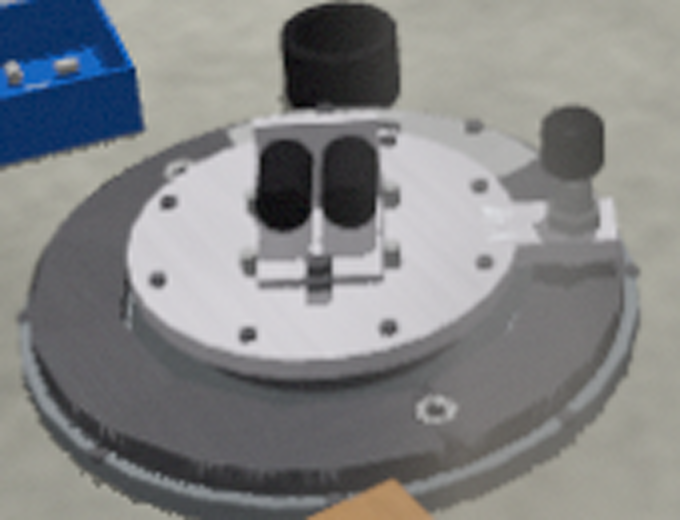

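The zooms show, in side-zoom pixels, the knob at (86,138), ring holes at (276,62) and (526,463), and the shoe hole at (263,481). In scene-zoom pixels the knob is at (572,143) and the ring holes at (436,409) and (181,168).

```bash
cat >> h.py <<'E'
def proj(P,c):
    P=np.atleast_2d(P); Q=(c['view']@np.c_[P,np.ones(len(P))].T).T[:,:3]*[1,-1,-1]
    return cv2.projectPoints(Q,np.zeros(3),np.zeros(3),c['mtx'],c['dist'])[0][:,0]
def atz(px,c,z):
    u=cv2.undistortPoints(np.array([[px]],float),c['mtx'],c['dist'])[0,0]
    R=c['view'][:3,:3];t=c['view'][:3,3]; o=-R.T@t; d=R.T@np.array([u[0],-u[1],-1]); return o+d*(z-o[2])/d[2]
E
cat > fit.py <<'E'
from h import *
from scipy.optimize import least_squares
S=np.load('pics/side0.npz');C=np.load('pics/scene0.npz')
zs=lambda *p:np.array(p)/4+[285,225]
zc=lambda *p:np.array(p)/4+[180,170]
pol=lambda x,a,r,z:[x[0]+r*np.cos(np.radians(x[2]+a)),x[1]+r*np.sin(np.radians(x[2]+a)),z]
c0=(atz(zs(364,246),S,.048)+atz(zc(320,237),C,.048))/2
obs=[(S,zs(86,138),150,.115,.09),(S,zs(276,62),85,.115,.028),(S,zs(526,463),280,.115,.028),
(C,zc(572,143),150,.115,.09),(C,zc(436,409),85,.115,.028),(C,zc(181,168),280,.115,.028)]
def f(x): 
    r=[(proj(pol(x,a,R,z),c)[0]-p) for c,p,a,R,z in obs]
    r.append((proj(pol(x,x[3],.115,.03),S)[0]-zs(263,481)))
    return np.ravel(r)
k=atz(zs(86,138),S,.09); ph=np.degrees(np.arctan2(*(k-c0)[1::-1]))-150
s=least_squares(f,[c0[0],c0[1],ph,210]); x=s.x
print(x,'hole-home',x[3]-150,'\n',s.fun.reshape(-1,2).round(1)); print('c0',c0,'knob',pol(x,150,.115,.09),'hole',pol(x,x[3],.115,.03))
print('knob angle world',x[2]+150)
for n,p,z in (('collar',(360,392),.04),('binNW',(438,392),.04),('carton',(372,186),.05),('scr handle',(262,247),.013),('scrtip',(293,195),.005)): print(n,atz(p,S,z).round(3))
E
python3 fit.py
```

```text
[ 6.47001707e-01 -5.07756747e-02 -1.42067542e+00  2.26674444e+02] hole-home 76.6744436222994 
 [[-0.4 -0.3]
 [-0.6 -0.6]
 [-0.6 -0.4]
 [-0.7 -0.6]
 [-0.8 -0.7]
 [-0.4 -0.1]
 [ 0.  -0. ]]
c0 [ 0.64711373 -0.05260315  0.048     ] knob [np.float64(0.5488649930081627), np.float64(0.009175849861808597), 0.09] hole [np.float64(0.5660453855042786), np.float64(-0.13245231741552008), 0.03]
knob angle world 148.5793245767889
collar [ 0.545 -0.211  0.04 ]
binNW [ 0.648 -0.256  0.04 ]
carton [0.744 0.16  0.05 ]
scr handle [0.501 0.127 0.013]
scrtip [0.604 0.243 0.005]
```

Emit:
{"method": "carry_out", "body": {
  "plan": [
    {"travel":[0.07,0.115,-0.01],"angular":[0,0,-0.14],"grip":1},
    {"travel":[0.142,0.232,-0.02],"angular":[0,0,-0.28],"grip":1},
    {"travel":[0.213,0.348,-0.03],"angular":[0,0,-0.42],"grip":1},
    {"travel":[0.284,0.465,-0.04],"angular":[0,0,-0.56],"grip":1},
    {"travel":[0.355,0.58,-0.05],"angular":[0,0,-0.7],"grip":1},
    {"travel":[0.426,0.697,-0.06],"angular":[0,0,-0.84],"grip":1},
    {"travel":[0.49,0.8,-0.07],"angular":[0,0,-0.95],"grip":1},
    {"travel":[0.513,0.838,-0.07],"angular":[0,0,-1],"grip":1}
  ]
}}

```text
time: 0.77
ee_pos: [0.3963, -0.2395, 0.2206]
tcp_rot: [-179.9, 0.0, -2.7]
wrist_force: [-0.2, 0.3, -0.8]
opening: 0.0852
grasp_force: 0.0
```

Emit:
{"method": "carry_out", "body": {
  "plan": [
    {"travel":[0.07,0.115,-0.01],"angular":[0,0,-0.14],"grip":1},
    {"travel":[0.142,0.232,-0.02],"angular":[0,0,-0.28],"grip":1},
    {"travel":[0.213,0.348,-0.03],"angular":[0,0,-0.42],"grip":1},
    {"travel":[0.284,0.465,-0.04],"angular":[0,0,-0.56],"grip":1},
    {"travel":[0.355,0.58,-0.05],"angular":[0,0,-0.7],"grip":1},
    {"travel":[0.426,0.697,-0.06],"angular":[0,0,-0.84],"grip":1},
    {"travel":[0.49,0.8,-0.07],"angular":[0,0,-0.95],"grip":1},
    {"travel":[0.513,0.838,-0.07],"angular":[0,0,-1],"grip":1}
  ]
}}

```text
time: 1.43
ee_pos: [0.4555, -0.195, 0.2031]
tcp_rot: [-176.8, 0.2, -24.9]
wrist_force: [0.4, 0.3, 0.6]
opening: 0.0853
grasp_force: 0.0
```

Emit:
{"method": "carry_out", "body": {
  "plan": [
    {"travel":[0,0,0],"angular":[0,0,0],"grip":0.2},
    {"travel":[0,0,0],"angular":[0,0,0],"grip":0.2}
  ]
}}

```text
time: 1.6
ee_pos: [0.4553, -0.1949, 0.2035]
tcp_rot: [-176.8, 0.2, -24.9]
wrist_force: [-0.2, 0.2, -0.6]
opening: 0.064
grasp_force: 0.0
```

```bash
python3 - <<'E'
from h import *
o=monitor.get_obs(); c=shot('wrist','w0.png'); np.savez('pics/w0o.npz',p=o['ee_pos'],r=o['tcp_rot'])
print(o['time'],o['ee_pos'],o['tcp_rot'],o['opening'],o['wrist_force'],c['T_tool_cam'],c['mtx'],c['dist'])
E
```

```text
1.6 [ 0.45528947 -0.19494722  0.20351175] [-176.79083222    0.21721647  -24.89887094] 0.06400110968807618 [-0.22961892  0.24898445 -0.58005345] [[ 7.30504450e-04  9.58415543e-01  2.85375391e-01  7.44515465e-02]
 [ 9.99999400e-01 -4.67157251e-04 -9.90881660e-04 -1.63448856e-04]
 [-8.16361201e-04  2.85375944e-01 -9.58415309e-01 -1.31880288e-01]
 [ 0.00000000e+00  0.00000000e+00  0.00000000e+00  1.00000000e+00]] [[429.5363364    0.         314.6535895 ]
 [  0.         429.5363364  240.16989784]
 [  0.           0.           1.        ]] [-0.08012006  0.          0.          0.          0.        ]
```

View pics/w0.png

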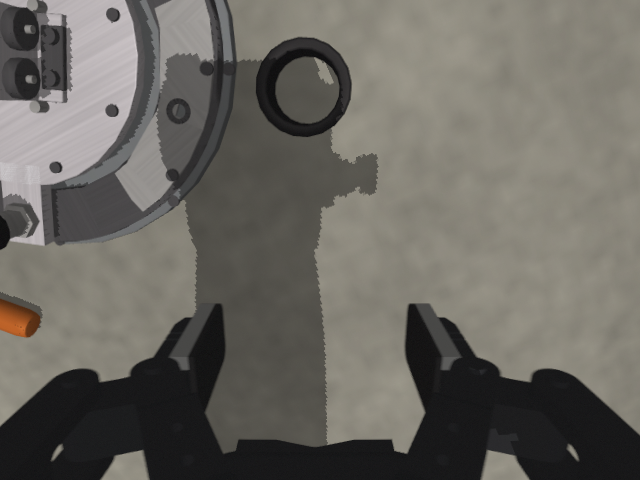

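The wrist view shows the shoe hole at (178,111) with its screws, and the collar at (304,87). The second move stopped short, so I'll check the joints.

```bash
python3 - <<'E'
from h import *
o=monitor.get_obs(); print(o['time'],o['q'],o['qd'].round(2),o['ee_pos'],o['tcp_rot'])
c=np.load('pics/w0.npz');from scipy.spatial.transform import Rotation as R
T=np.eye(4);T[:3,:3]=R.from_euler('xyz',o['tcp_rot'],degrees=True).as_matrix();T[:3,3]=o['ee_pos']
V=np.linalg.inv(T@c['T_tool_cam'])
cc=dict(view=V,mtx=c['mtx'],dist=c['dist'])
print('hole',atz((178,111),cc,.03),'collar',atz((304,87),cc,.04))
E
```

```text
1.65 [-24.89848218  -2.97193444  -2.32124088  90.85394703   3.21325903
 179.94312063] [ 0.89 -0.18  0.14  0.06  0.07 -0.03] [ 0.45554307 -0.19450923  0.20365782] [-176.78654109    0.20006513  -24.84169189]
hole [ 0.56900192 -0.13033337  0.03      ] collar [ 0.54452765 -0.21795926  0.04      ]
```

Emit:
{"method": "carry_out", "body": {
  "plan": [
    {"travel":[0,0,0.1],"angular":[0,0,0],"grip":0.2},
    {"travel":[0,0,0.1],"angular":[0,0,0],"grip":0.2}
  ]
}}

```text
time: 1.82
ee_pos: [0.4565, -0.1941, 0.2376]
tcp_rot: [-176.8, -0.1, -24.8]
wrist_force: [0.1, -0.6, 1.3]
opening: 0.0512
grasp_force: 0.0
```

Emit:
{"method": "carry_out", "body": {
  "plan": [
    {"travel":[0,0,0],"angular":[0,0,0.25],"grip":0.3},
    {"travel":[0,0,0],"angular":[0,0,0.5],"grip":0.3},
    {"travel":[0,0,0],"angular":[0,0,0.75],"grip":0.3},
    {"travel":[0,0,0],"angular":[0,0,1],"grip":0.3},
    {"travel":[0,0,0],"angular":[0,0,1],"grip":0.3}
  ]
}}

```text
time: 2.23
ee_pos: [0.4561, -0.1939, 0.234]
tcp_rot: [-176.8, 0.2, 4.2]
wrist_force: [0.3, -0.4, 0.0]
opening: 0.0555
grasp_force: 0.0
```

Emit:
{"method": "carry_out", "body": {
  "plan": [
    {"travel":[0.05,0.11,0],"angular":[-0.112,-0.008,0],"grip":0.5},
    {"travel":[0.1,0.22,0],"angular":[-0.112,-0.008,0],"grip":0.5},
    {"travel":[0.15,0.33,0],"angular":[-0.112,-0.008,0],"grip":0.5}
  ]
}}

```text
time: 2.48
ee_pos: [0.5009, -0.0941, 0.2343]
tcp_rot: [180.0, 0.1, 3.5]
wrist_force: [0.8, -0.4, -0.5]
opening: 0.0644
grasp_force: 0.0
```

Emit:
{"method": "carry_out", "body": {
  "plan": [
    {"travel":[0.04,0.085,0],"angular":[0,0,0.25],"grip":0.5},
    {"travel":[0.08,0.17,0],"angular":[0,0,0.5],"grip":0.5},
    {"travel":[0.12,0.255,0],"angular":[0,0,0.75],"grip":0.5},
    {"travel":[0.158,0.34,0],"angular":[0,0,1],"grip":0.5}
  ]
}}

```text
time: 2.82
ee_pos: [0.5485, 0.0086, 0.234]
tcp_rot: [180.0, 0.1, 32.6]
wrist_force: [0.5, -0.7, -0.3]
opening: 0.0638
grasp_force: 0.0
```

Emit:
{"method": "carry_out", "body": {
  "plan": [
    {"travel":[0,0,0],"angular":[0,0,0.25],"grip":0.5},
    {"travel":[0,0,0],"angular":[0,0,0.5],"grip":0.5},
    {"travel":[0,0,0],"angular":[0,0,0.75],"grip":0.5},
    {"travel":[0,0,0],"angular":[0,0,1],"grip":0.5}
  ]
}}

```text
time: 3.15
ee_pos: [0.5481, 0.0074, 0.2339]
tcp_rot: [180.0, 0.1, 61.3]
wrist_force: [-1.2, 0.3, -0.8]
opening: 0.0641
grasp_force: 0.0
```

Emit:
{"method": "carry_out", "body": {
  "plan": [
    {"travel":[0,0,0],"angular":[0,0,0.25],"grip":0.5},
    {"travel":[0,0,0],"angular":[0,0,0.5],"grip":0.5},
    {"travel":[0,0,0],"angular":[0,0,0.75],"grip":0.5},
    {"travel":[0,0,0],"angular":[0,0,1],"grip":0.5}
  ]
}}

```text
time: 3.48
ee_pos: [0.548, 0.0071, 0.234]
tcp_rot: [180.0, 0.1, 89.9]
wrist_force: [-0.3, 0.3, 0.3]
opening: 0.0642
grasp_force: 0.0
```

Emit:
{"method": "carry_out", "body": {
  "plan": [
    {"travel":[0,0,0],"angular":[0,0,0.25],"grip":0.5},
    {"travel":[0,0,0],"angular":[0,0,0.5],"grip":0.5},
    {"travel":[0,0,0],"angular":[0,0,0.75],"grip":0.5},
    {"travel":[0,0,0],"angular":[0,0,1],"grip":0.5}
  ]
}}

```text
time: 3.82
ee_pos: [0.548, 0.0071, 0.234]
tcp_rot: [180.0, 0.2, 118.5]
wrist_force: [-0.6, -0.4, -1.0]
opening: 0.0642
grasp_force: 0.0
```

Emit:
{"method": "carry_out", "body": {
  "plan": [
    {"travel":[0,0,0],"angular":[0,0,0.25],"grip":0.5},
    {"travel":[0,0,0],"angular":[0,0,0.5],"grip":0.5},
    {"travel":[0,0,0],"angular":[0,0,0.75],"grip":0.5},
    {"travel":[0,0,0],"angular":[0,0,1],"grip":0.5},
    {"travel":[0,0,0],"angular":[0,0,1],"grip":0.5}
  ]
}}

```text
time: 4.23
ee_pos: [0.548, 0.007, 0.234]
tcp_rot: [180.0, 0.2, 147.2]
wrist_force: [-0.0, 0.1, -0.4]
opening: 0.0643
grasp_force: 0.0
```

```bash
cat >> h.py <<'E'
from scipy.spatial.transform import Rotation as R
def wcam(f):
    o=monitor.get_obs(); c=shot('wrist',f)
    T=np.eye(4);T[:3,:3]=R.from_euler('xyz',o['tcp_rot'],degrees=True).as_matrix();T[:3,3]=o['ee_pos']
    cc=dict(view=np.linalg.inv(T@c['T_tool_cam']),mtx=c['mtx'],dist=c['dist']); np.savez('pics/'+f[:-4]+'_c.npz',**cc); return o,cc
E
python3 - <<'E'
from h import *
o,c=wcam('w1.png'); print(o['time'],o['q'].round(1),o['ee_pos'],o['tcp_rot'],o['opening'])
print('expected knob px',proj([.5489,.0092,.104],c),proj([.5489,.0092,.090],c))
E
```

```text
4.2333 [ 0.8  4.4  8.5 94.  -0.1 33.6] [0.54802909 0.00703936 0.23399654] [1.79960670e+02 1.77697949e-01 1.47196532e+02] 0.06434899882623073
expected knob px [[317.7594347  227.95892671]] [[317.61426423 222.42206713]]
```

View pics/w1.png

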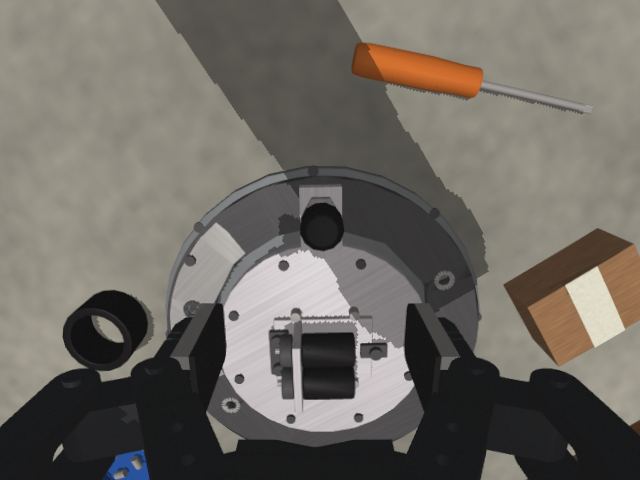

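The knob is at about (322,226), against (318,228) expected, so I'll re-fit with the wrist pixels.

```bash
python3 - <<'E'
from h import *
from scipy.optimize import least_squares
c=dict(np.load('pics/w1_c.npz'))
im=cv2.imread('pics/w1.png',0)[195:260,295:350]
n,l,s,ce=cv2.connectedComponentsWithStats((im<42).astype(np.uint8)); i=1+np.argmax(s[1:,4]); print(s[i],ce[i]+[295,195])
kp=ce[i]+[295,195]
print('knob',atz(kp,c,.098))
obs=[(kp,150,.098),((445,280.5),85,.028),((231,405),280,.028)]
pol=lambda x,a,z:[x[0]+.115*np.cos(np.radians(x[2]+a)),x[1]+.115*np.sin(np.radians(x[2]+a)),z]
f=lambda x:np.ravel([proj(pol(x,a,z),c)[0]-p for p,a,z in obs]+[proj(pol(x,x[3],.03),c)[0]-(193,308)])
s=least_squares(f,[.647,-.05,-1.4,226]);x=s.x
print(x,x[3]-150,s.fun.round(1),pol(x,150,.09))
E
```

```text
[   5    8   44   47 1630] [321.46564417 226.20674847]
knob [0.55060053 0.01099704 0.098     ]
[ 6.49758575e-01 -4.94036608e-02 -1.49204004e+00  2.26273483e+02] 76.27348302118853 [ 0.5  1.6 -0.7 -1.4 -0.2 -1.2  0.2  0. ] [np.float64(0.551696609495447), np.float64(0.010670051199132863), 0.09]
```

Emit:
{"method": "carry_out", "body": {
  "plan": [
    {"travel":[0.009,0.0127,-0.1],"angular":[0,0,0.045],"grip":0.3},
    {"travel":[0.009,0.0127,-0.2],"angular":[0,0,0.045],"grip":0.2},
    {"travel":[0.009,0.0127,-0.3],"angular":[0,0,0.045],"grip":0.1},
    {"travel":[0.009,0.0127,-0.4],"angular":[0,0,0.045],"grip":0.1},
    {"travel":[0.009,0.0127,-0.46],"angular":[0,0,0.045],"grip":0.1},
    {"travel":[0.009,0.0127,-0.503],"angular":[0,0,0.045],"grip":0.1},
    {"travel":[0.009,0.0127,-0.503],"angular":[0,0,0.045],"grip":0.1}
  ]
}}

```text
time: 4.87
ee_pos: [0.5494, 0.0104, 0.0803]
tcp_rot: [-179.9, -0.0, 148.1]
wrist_force: [-0.2, -1.0, 1.0]
opening: 0.0473
grasp_force: 0.0
```

```bash
python3 - <<'E'
from h import *
o,c=wcam('w2.png'); print(o['time'],o['ee_pos'],o['tcp_rot'],o['opening'],o['wrist_force'])
print('expected knob top px',proj([.5508,.0108,.104],c))
E
```

```text
4.8667 [0.54939819 0.01042882 0.08030808] [-1.79899053e+02 -2.30032459e-02  1.48086392e+02] 0.04726352225636621 [-0.19171995 -1.01165211  0.96783277]
expected knob top px [[317.01160528 370.60936665]]
```

View pics/w2.png

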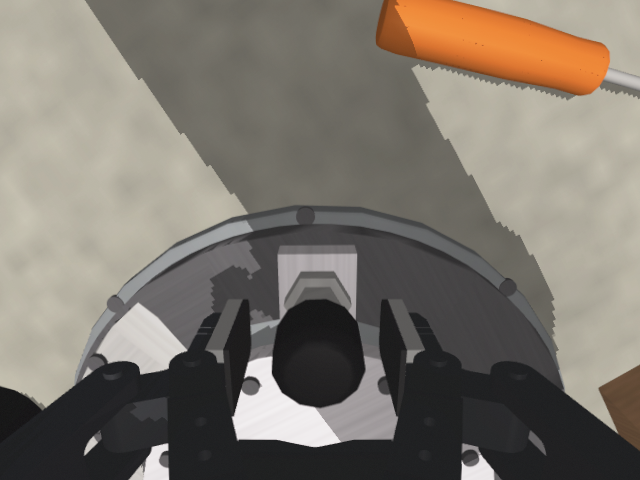

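The knob sits centred between the pads (knob x 272–365, pads 243–383). Now I'll close gently.

Emit:
{"method": "carry_out", "body": {
  "plan": [
    {"travel":[0,0,0],"angular":[0,0,0],"grip":-0.2},
    {"travel":[0,0,0],"angular":[0,0,0],"grip":-0.3},
    {"travel":[0,0,0],"angular":[0,0,0],"grip":-0.4},
    {"travel":[0,0,0],"angular":[0,0,0],"grip":-0.6},
    {"travel":[0,0,0],"angular":[0,0,0],"grip":-0.6}
  ],
  "grip_force": 20
}}

```text
time: 5.33
ee_pos: [0.5517, 0.0103, 0.0848]
tcp_rot: [179.9, 0.3, 148.3]
wrist_force: [-0.8, 1.1, 7.0]
opening: 0.0281
grasp_force: 19.9
```

Emit:
{"method": "carry_out", "body": {
  "plan": [
    {"travel":[0,0,0],"angular":[0,0,0],"grip":-0.7},
    {"travel":[0,0,0.01],"angular":[0,0,0],"grip":-0.7},
    {"travel":[0,0,0.02],"angular":[0,0,0],"grip":-0.7},
    {"travel":[0,0,0.03],"angular":[0,0,0],"grip":-0.7},
    {"travel":[0,0,0.04],"angular":[0,0,0],"grip":-0.7},
    {"travel":[0,0,0.04],"angular":[0,0,0],"grip":-0.7},
    {"travel":[0,0,0.04],"angular":[0,0,0],"grip":-0.7}
  ],
  "grip_force": 60
}}

```text
time: 5.92
ee_pos: [0.5512, 0.0097, 0.0941]
tcp_rot: [-180.0, 0.2, 148.3]
wrist_force: [6.7, -2.1, -13.3]
opening: 0.027
grasp_force: 60.3
```

Emit:
{"method": "carry_out", "body": {
  "plan": [
    {"travel":[0,0,0.005],"angular":[0,0,0],"grip":-0.7},
    {"travel":[0,0,0.005],"angular":[0,0,0],"grip":-0.7},
    {"travel":[0,0,0.005],"angular":[0,0,0],"grip":-0.7}
  ]
}}

```text
time: 6.17
ee_pos: [0.5512, 0.0097, 0.0954]
tcp_rot: [-180.0, 0.2, 148.3]
wrist_force: [8.2, -2.4, -12.7]
opening: 0.0268
grasp_force: 60.2
```

```bash
cat > arc.py <<'E'
import numpy as np,sys
from workcell import monitor
# arc rows relative to commanded pose at angle a0 (deg from home)
A=np.array([.6485,-.0500]);w0=148.5;r=.115
def P(a):t=np.radians(w0+a);return A+r*np.array([np.cos(t),np.sin(t)])
a0,st,n=map(float,sys.argv[1:4])
for i in range(1,int(n)+1): print(np.round((P(a0+i*st)-P(a0))/.3,4),round(np.radians(i*st)/.5,4))
o=monitor.get_obs();d=o['ee_pos'][:2]-A;print(o['ee_pos'],o['tcp_rot'][2],o['wrist_force'],'polar',np.degrees(np.arctan2(d[1],d[0]))-w0,'r',np.hypot(*d))
E
python3 arc.py 0 3 8; python3 arc.py 24 3 8
```

```text
[-0.01   -0.0174] 0.1047
[-0.0191 -0.0353] 0.2094
[-0.0273 -0.0536] 0.3142
[-0.0345 -0.0723] 0.4189
[-0.0407 -0.0914] 0.5236
[-0.0459 -0.1108] 0.6283
[-0.0501 -0.1304] 0.733
[-0.0532 -0.1503] 0.8378
[0.55121537 0.00972475 0.09541676] 148.28685792205266 [  8.2369161   -2.43873351 -12.70380632] polar -0.046495606445461135 r 0.11415491883105082
[-0.0021 -0.02  ] 0.1047
[-0.0031 -0.04  ] 0.2094
[-0.0031 -0.0601] 0.3142
[-0.0021 -0.0801] 0.4189
[ 0.     -0.1001] 0.5236
[ 0.0031 -0.1199] 0.6283
[ 0.0073 -0.1395] 0.733
[ 0.0125 -0.1589] 0.8378
[0.55121537 0.00972475 0.09541676] 148.28685792205266 [  8.2369161   -2.43873351 -12.70380632] polar -0.046495606445461135 r 0.11415491883105082
```

Emit:
{"method": "carry_out", "body": {
  "plan": [
    {"travel":[-0.005,-0.0087,0],"angular":[0,0,0.052],"grip":-0.7},
    {"travel":[-0.01,-0.0174,0],"angular":[0,0,0.105],"grip":-0.7},
    {"travel":[-0.0191,-0.0353,0],"angular":[0,0,0.209],"grip":-0.7},
    {"travel":[-0.0273,-0.0536,0],"angular":[0,0,0.314],"grip":-0.7},
    {"travel":[-0.0345,-0.0723,0],"angular":[0,0,0.419],"grip":-0.7},
    {"travel":[-0.0407,-0.0914,0],"angular":[0,0,0.524],"grip":-0.7},
    {"travel":[-0.0459,-0.1108,0],"angular":[0,0,0.628],"grip":-0.7}
  ]
}}

```text
time: 6.75
ee_pos: [0.5378, -0.0234, 0.0956]
tcp_rot: [180.0, 0.2, 166.4]
wrist_force: [10.7, -0.5, -13.5]
opening: 0.0272
grasp_force: 60.3
```

```bash
python3 arc.py 18 3 8
```

```text
[-0.0042 -0.0196] 0.1047
[-0.0073 -0.0395] 0.2094
[-0.0094 -0.0594] 0.3142
[-0.0105 -0.0795] 0.4189
[-0.0105 -0.0995] 0.5236
[-0.0094 -0.1196] 0.6283
[-0.0073 -0.1395] 0.733
[-0.0042 -0.1593] 0.8378
[ 0.53778375 -0.02336637  0.09562272] 166.4447026395612 [ 10.69460105  -0.50110896 -13.5281682 ] polar 17.97406527969372 r 0.11387465828408255
```

Emit:
{"method": "carry_out", "body": {
  "plan": [
    {"travel":[-0.0022,-0.0194,0],"angular":[0,0,0.105],"grip":-0.7},
    {"travel":[-0.0033,-0.039,0],"angular":[0,0,0.209],"grip":-0.7},
    {"travel":[-0.0044,-0.059,0],"angular":[0,0,0.314],"grip":-0.7},
    {"travel":[-0.0055,-0.0788,0],"angular":[0,0,0.419],"grip":-0.7},
    {"travel":[-0.0055,-0.0987,0],"angular":[0,0,0.524],"grip":-0.7},
    {"travel":[-0.0044,-0.1187,0],"angular":[0,0,0.628],"grip":-0.7},
    {"travel":[-0.0023,-0.1385,0],"angular":[0,0,0.733],"grip":-0.7},
    {"travel":[0.0008,-0.1583,0],"angular":[0,0,0.838],"grip":-0.7}
  ]
}}

```text
time: 7.42
ee_pos: [0.5369, -0.0704, 0.0951]
tcp_rot: [179.9, 0.1, -169.5]
wrist_force: [5.4, 2.5, -12.5]
opening: 0.027
grasp_force: 60.2
```

```bash
python3 arc.py 42 3 8
```

```text
[ 0.0042 -0.0196] 0.1047
[ 0.0094 -0.039 ] 0.2094
[ 0.0156 -0.0581] 0.3142
[ 0.0228 -0.0768] 0.4189
[ 0.0309 -0.0952] 0.5236
[ 0.04   -0.1131] 0.6283
[ 0.0501 -0.1304] 0.733
[ 0.061  -0.1473] 0.8378
[ 0.53689279 -0.07037633  0.09506677] -169.53311239671808 [  5.430574     2.50083029 -12.46581965] polar -318.15336116205566 r 0.11345203293403322
```

Emit:
{"method": "carry_out", "body": {
  "plan": [
    {"travel":[0.0046,-0.0194,0],"angular":[0,0,0.105],"grip":-0.7},
    {"travel":[0.0104,-0.0385,0],"angular":[0,0,0.209],"grip":-0.7},
    {"travel":[0.017,-0.0574,0],"angular":[0,0,0.314],"grip":-0.7},
    {"travel":[0.0246,-0.0758,0],"angular":[0,0,0.419],"grip":-0.7},
    {"travel":[0.0331,-0.094,0],"angular":[0,0,0.524],"grip":-0.7},
    {"travel":[0.0425,-0.1117,0],"angular":[0,0,0.628],"grip":-0.7},
    {"travel":[0.0529,-0.1289,0],"angular":[0,0,0.733],"grip":-0.7},
    {"travel":[0.064,-0.1458,0],"angular":[0,0,0.838],"grip":-0.7}
  ]
}}

```text
time: 8.08
ee_pos: [0.5553, -0.114, 0.0945]
tcp_rot: [179.8, 0.0, -145.5]
wrist_force: [0.8, 1.6, -13.1]
opening: 0.0268
grasp_force: 60.4
```

```bash
python3 arc.py 66 0.5 16
```

```text
[ 0.0019 -0.0027] 0.0175
[ 0.0038 -0.0055] 0.0349
[ 0.0058 -0.0082] 0.0524
[ 0.0078 -0.0109] 0.0698
[ 0.0098 -0.0136] 0.0873
[ 0.0118 -0.0162] 0.1047
[ 0.0138 -0.0189] 0.1222
[ 0.0159 -0.0215] 0.1396
[ 0.018  -0.0241] 0.1571
[ 0.0201 -0.0267] 0.1745
[ 0.0223 -0.0293] 0.192
[ 0.0244 -0.0318] 0.2094
[ 0.0266 -0.0344] 0.2269
[ 0.0288 -0.0369] 0.2443
[ 0.031  -0.0394] 0.2618
[ 0.0333 -0.0419] 0.2793
[ 0.55530561 -0.11401322  0.09454249] -145.53349444294864 [  0.80455009   1.56790474 -13.13270321] polar -294.01566712016256 r 0.11306142970607164
```

Emit:
{"method": "carry_out", "body": {
  "plan": [
    {"travel":[0.0058,-0.0082,0],"angular":[0,0,0.0524],"grip":-0.7},
    {"travel":[0.0118,-0.0162,0],"angular":[0,0,0.105],"grip":-0.7},
    {"travel":[0.018,-0.0241,0],"angular":[0,0,0.157],"grip":-0.7},
    {"travel":[0.0201,-0.0267,0],"angular":[0,0,0.175],"grip":-0.7},
    {"travel":[0.0201,-0.0267,-0.005],"angular":[0,0,0.175],"grip":-0.7},
    {"travel":[0.0201,-0.0267,-0.01],"angular":[0,0,0.175],"grip":-0.7},
    {"travel":[0.0201,-0.0267,-0.01],"angular":[0,0,0.175],"grip":-0.7}
  ]
}}

```text
time: 8.67
ee_pos: [0.5617, -0.1223, 0.0935]
tcp_rot: [180.0, 0.1, -140.7]
wrist_force: [-4.4, -0.2, -6.4]
opening: 0.0272
grasp_force: 61.2
```

Emit:
{"method": "carry_out", "body": {
  "plan": [
    {"travel":[0,0,-0.005],"angular":[0,0,0],"grip":-0.7},
    {"travel":[0,0,-0.005],"angular":[0,0,0],"grip":-0.4},
    {"travel":[0,0,-0.005],"angular":[0,0,0],"grip":-0.2},
    {"travel":[0,0,-0.005],"angular":[0,0,0],"grip":-0.18},
    {"travel":[0,0,-0.005],"angular":[0,0,0],"grip":-0.18}
  ]
}}

```text
time: 9.08
ee_pos: [0.5632, -0.1224, 0.0931]
tcp_rot: [-179.9, 0.3, -140.7]
wrist_force: [0.5, 0.5, -0.1]
opening: 0.0352
grasp_force: 0.0
```

```bash
python3 arc.py 71 0.5 8
```

```text
[ 0.0021 -0.0026] 0.0175
[ 0.0043 -0.0051] 0.0349
[ 0.0065 -0.0077] 0.0524
[ 0.0087 -0.0102] 0.0698
[ 0.0109 -0.0127] 0.0873
[ 0.0132 -0.0151] 0.1047
[ 0.0154 -0.0176] 0.1222
[ 0.0177 -0.02  ] 0.1396
[ 0.56323909 -0.12238023  0.09309918] -140.67841253668996 [ 0.47558687  0.54800346 -0.13977624] polar -288.171199430299 r 0.11184060326758272
```

Emit:
{"method": "carry_out", "body": {
  "plan": [
    {"travel":[0.0021,-0.0026,0],"angular":[0,0,0.0175],"grip":-0.18},
    {"travel":[0.0043,-0.0051,0],"angular":[0,0,0.035],"grip":-0.18},
    {"travel":[0.0065,-0.0077,0],"angular":[0,0,0.052],"grip":-0.18},
    {"travel":[0.0087,-0.0102,0],"angular":[0,0,0.07],"grip":-0.18},
    {"travel":[0.0109,-0.0127,0],"angular":[0,0,0.087],"grip":-0.18}
  ]
}}

```text
time: 9.5
ee_pos: [0.5657, -0.1259, 0.092]
tcp_rot: [180.0, 0.2, -138.1]
wrist_force: [0.4, 1.5, 0.6]
opening: 0.0353
grasp_force: 0.4
```

```bash
python3 arc.py 73.5 0.5 8
```

```text
[ 0.0022 -0.0025] 0.0175
[ 0.0045 -0.0049] 0.0349
[ 0.0068 -0.0074] 0.0524
[ 0.0091 -0.0098] 0.0698
[ 0.0115 -0.0122] 0.0873
[ 0.0138 -0.0146] 0.1047
[ 0.0162 -0.0169] 0.1222
[ 0.0186 -0.0192] 0.1396
[ 0.56574291 -0.12587045  0.09201084] -138.1007496372181 [0.38565409 1.45679834 0.56924803] polar -285.98587250534246 r 0.11227225701737452
```

Emit:
{"method": "carry_out", "body": {
  "plan": [
    {"travel":[0.0022,-0.0025,0],"angular":[0,0,0.0175],"grip":-0.18},
    {"travel":[0.0045,-0.0049,0],"angular":[0,0,0.035],"grip":-0.18},
    {"travel":[0.0068,-0.0074,0],"angular":[0,0,0.052],"grip":-0.18},
    {"travel":[0.0068,-0.0074,0],"angular":[0,0,0.052],"grip":-0.18}
  ]
}}

```text
time: 9.83
ee_pos: [0.5679, -0.1285, 0.0918]
tcp_rot: [180.0, 0.2, -136.6]
wrist_force: [0.2, 0.2, -0.9]
opening: 0.0349
grasp_force: 0.0
```

```bash
python3 arc.py 75 0.5 8
```

```text
[ 0.0023 -0.0024] 0.0175
[ 0.0046 -0.0048] 0.0349
[ 0.007  -0.0072] 0.0524
[ 0.0094 -0.0095] 0.0698
[ 0.0118 -0.0119] 0.0873
[ 0.0142 -0.0142] 0.1047
[ 0.0166 -0.0165] 0.1222
[ 0.0191 -0.0188] 0.1396
[ 0.56786165 -0.12854605  0.09181468] -136.6410716984731 [ 0.23191939  0.23780045 -0.94587864] polar -284.2530446927374 r 0.11257008629064978
```

Emit:
{"method": "carry_out", "body": {
  "plan": [
    {"travel":[0.0023,-0.0024,0],"angular":[0,0,0.0175],"grip":-0.18},
    {"travel":[0.0023,-0.0024,0],"angular":[0,0,0.0175],"grip":-0.18}
  ]
}}

```text
time: 10.0
ee_pos: [0.5686, -0.1292, 0.0919]
tcp_rot: [-180.0, 0.2, -136.1]
wrist_force: [0.1, -0.9, 0.2]
opening: 0.0352
grasp_force: 0.0
```

Emit:
{"method": "carry_out", "body": {
  "plan": [
    {"travel":[0.0023,-0.0024,0],"angular":[0,0,0.0175],"grip":-0.18},
    {"travel":[0.0023,-0.0024,0],"angular":[0,0,0.0175],"grip":-0.18}
  ]
}}

```text
time: 10.17
ee_pos: [0.5692, -0.1299, 0.092]
tcp_rot: [180.0, 0.2, -135.6]
wrist_force: [0.2, 0.3, 0.1]
opening: 0.0349
grasp_force: 0.0
```

```bash
python3 - <<'E'
from h import *
o,c=wcam('w3.png'); print(o['time'],o['ee_pos'],o['tcp_rot'],o['opening'],o['wrist_force'])
im=cv2.imread('pics/w3.png')[240:480,140:500]; cv2.imwrite('pics/w3z.png',cv2.resize(im,None,fx=2.2,fy=2.2))
E
```

```text
10.1667 [ 0.56923331 -0.12986207  0.09198061] [ 1.79997853e+02  1.64160720e-01 -1.35634243e+02] 0.034895969071632844 [0.2237034  0.31812134 0.08743708]
```

View pics/w3z.png

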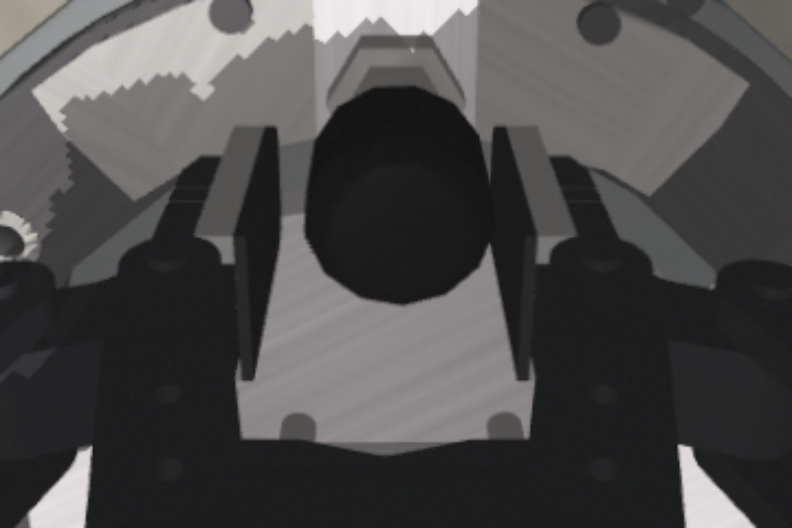

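The lug is centred over the shoe (its ends lie at x 35–135 and 650–750 in the crop), and the knob (305–490) is almost against the right-hand pad (492). The knob looks lower than when riding on the shoe, so I'll fit its lift.

```bash
cat > kfit.py <<'E'
from h import *
from scipy.optimize import least_squares
t=np.linspace(0,2*np.pi,60)
def bbox(x,c):
    P=np.vstack([np.c_[x[0]+r*np.cos(t),x[1]+r*np.sin(t),np.full(60,x[2]+z)] for r,z in((.0125,.104),(.0145,.102),(.0145,.078),(.0125,.076))])
    p=proj(P,c); return np.r_[p.min(0),p.max(0)]
def fit(c,b,x0):
    s=least_squares(lambda x:bbox(x,c)-b,[*x0,0],x_scale=[.01,.01,.01]); return s.x,s.fun
if __name__=='__main__':
    for n,b,x0 in (('w2',[272,299,365,407],(.5508,.0108)),('w3',[140+305/2.2,240+85/2.2,140+491/2.2,240+304/2.2],(.568,-.13))):
        x,r=fit(dict(np.load(f'pics/{n}_c.npz')),np.array(b),x0); d=x[:2]-[.6485,-.05]; print(n,x,r.round(1),(np.degrees(np.arctan2(d[1],d[0]))-148.5)%360,np.hypot(*d))
E
python3 kfit.py
```

```text
w2 [ 0.55690511  0.00760601 -0.0084052 ] [ 1.1 -1.1 -1.1  1. ] 359.3333224163666 0.10820386490253556
w3 [ 0.57195164 -0.12640975 -0.00989384] [ 0.4 -0.4 -0.4  0.4] 76.44807936467362 0.1081577626126997
```

Emit:
{"method": "carry_out", "body": {
  "plan": [
    {"travel":[0.0023,-0.0024,0],"angular":[0,0,0],"grip":-0.18},
    {"travel":[0.0046,-0.0048,0],"angular":[0,0,0],"grip":-0.18},
    {"travel":[0.0046,-0.0048,0],"angular":[0,0,0],"grip":-0.18}
  ]
}}

```text
time: 10.47
ee_pos: [0.5705, -0.1312, 0.0919]
tcp_rot: [180.0, 0.2, -135.7]
wrist_force: [-0.2, 0.5, 2.1]
opening: 0.035
grasp_force: 0.2
```

Emit:
{"method": "carry_out", "body": {
  "plan": [
    {"travel":[0.0023,-0.0024,0],"angular":[0,0,0],"grip":-0.18},
    {"travel":[0.0023,-0.0024,0],"angular":[0,0,0],"grip":-0.18},
    {"travel":[0.0023,-0.0024,0],"angular":[0,0,0],"grip":-0.18}
  ]
}}

```text
time: 10.72
ee_pos: [0.5712, -0.1319, 0.0919]
tcp_rot: [180.0, 0.2, -135.7]
wrist_force: [0.1, 0.6, 0.8]
opening: 0.035
grasp_force: 0.2
```

Emit:
{"method": "carry_out", "body": {
  "plan": [
    {"travel":[0.0023,-0.0024,0],"angular":[0,0,0],"grip":-0.18},
    {"travel":[0.0023,-0.0024,0],"angular":[0,0,0],"grip":-0.18},
    {"travel":[0.0023,-0.0024,0],"angular":[0,0,0],"grip":-0.18}
  ]
}}

```text
time: 10.97
ee_pos: [0.5716, -0.1324, 0.0919]
tcp_rot: [179.9, 0.2, -135.7]
wrist_force: [-3.1, 1.7, 2.1]
opening: 0.0349
grasp_force: 1.8
```

Emit:
{"method": "carry_out", "body": {
  "plan": [
    {"travel":[0.0023,-0.0024,0],"angular":[0,0,0],"grip":-0.18},
    {"travel":[0.0023,-0.0024,0],"angular":[0,0,0],"grip":-0.18},
    {"travel":[0.0023,-0.0024,0],"angular":[0,0,0],"grip":-0.18}
  ]
}}

```text
time: 11.22
ee_pos: [0.5719, -0.1328, 0.0919]
tcp_rot: [179.9, 0.1, -135.7]
wrist_force: [-6.0, 4.7, 3.5]
opening: 0.035
grasp_force: 3.6
```

The tangential force reached 7.6 N with no movement, well above the 4 N riding friction, so the stage is locked. I'll back off, open and rise.

Emit:
{"method": "carry_out", "body": {
  "plan": [
    {"travel":[-0.0046,0.0048,0],"angular":[0,0,0],"grip":-0.18},
    {"travel":[-0.011,0.0115,0],"angular":[0,0,0],"grip":0},
    {"travel":[-0.011,0.0115,0],"angular":[0,0,0],"grip":0.4},
    {"travel":[-0.011,0.0115,0],"angular":[0,0,0],"grip":0.5},
    {"travel":[-0.011,0.0115,0.08],"angular":[0,0,0],"grip":0.5},
    {"travel":[-0.011,0.0115,0.2],"angular":[0,0,0],"grip":0.5},
    {"travel":[-0.011,0.0115,0.33],"angular":[0,0,0],"grip":0.5},
    {"travel":[-0.011,0.0115,0.45],"angular":[0,0,0],"grip":0.5}
  ]
}}

```text
time: 11.88
ee_pos: [0.5691, -0.13, 0.2288]
tcp_rot: [-180.0, 0.2, -135.7]
wrist_force: [0.4, 0.0, 0.2]
opening: 0.0644
grasp_force: 0.0
```

Emit:
{"method": "carry_out", "body": {
  "plan": [
    {"travel":[-0.1,0,0.1],"angular":[0,0,0],"grip":0.5},
    {"travel":[-0.2,0,0.2],"angular":[0,0,0],"grip":0.5},
    {"travel":[-0.3,0,0.2],"angular":[0,0,0],"grip":0.5},
    {"travel":[-0.3,0,0.2],"angular":[0,0,0],"grip":0.5}
  ]
}}

```text
time: 12.22
ee_pos: [0.4763, -0.1301, 0.2905]
tcp_rot: [-179.8, 0.3, -135.7]
wrist_force: [-1.6, -0.4, -1.9]
opening: 0.064
grasp_force: 0.0
```

```bash
python3 - <<'E'
from h import *
for n in('scene','side'): shot(n,n+'1.png')
a=cv2.resize(cv2.imread('pics/side1.png')[200:450,230:520],(400,345)); b=cv2.resize(cv2.imread('pics/scene1.png')[150:380,150:420],(400,341))
a0=cv2.resize(cv2.imread('pics/side1.png')[300:370,300:400],(400,280),interpolation=2); b0=cv2.resize(cv2.imread('pics/scene1.png')[160:230,260:360],(400,255),interpolation=2)
o=np.zeros((600,800,3),np.uint8);o[:300,:400]=a[:300];o[:300,400:]=b[:300];o[300:580,:400]=a0;o[300:555,400:]=b0
cv2.imwrite('pics/fin.png',o)
S=np.load('pics/side1.npz')
for l in(0,.0085): print(l,*[ (proj([.649+.115*np.cos(np.radians(225.1)),-.05+.115*np.sin(np.radians(225.1)),z+l],dict(c))[0]).round(1) for c in (S,np.load('pics/scene1.npz')) for z in (.09,)])
o=monitor.get_obs();print(o['time'],o['wrist_force'],o['ee_pos'])
E
```

```text
0 [352.4 324.6] [272.6 176.6]
0.0085 [352.5 321.6] [272.3 172.9]
12.3167 [0.68104082 0.10102988 0.05963455] [ 0.47899403 -0.13013073  0.28796303]
```

View pics/fin.png

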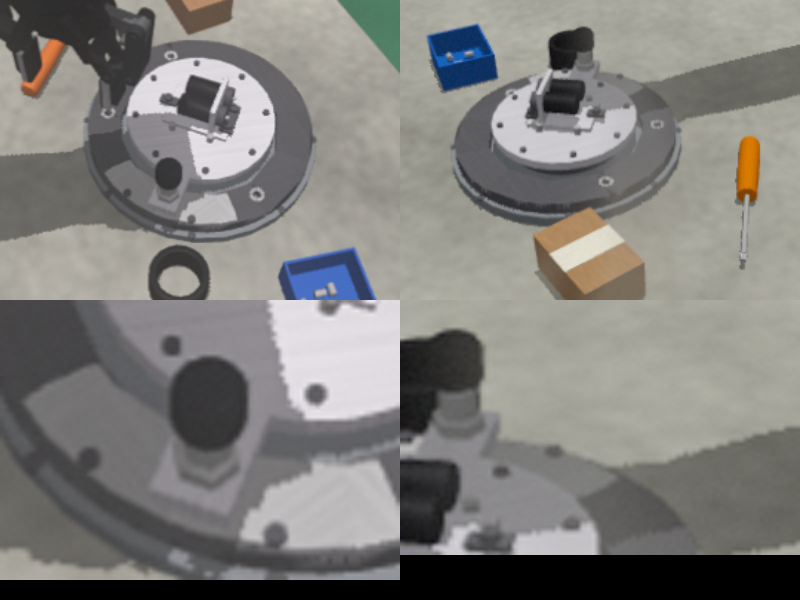

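The knob appears at (352,326) in side and (274,176) in scene. Those match the fully home prediction (324.6 and 176.6), not the riding one (321.6 and 172.9). Everything else is undisturbed.

```bash
python3 -c "from workcell import ticket; print(ticket.job_done())"
```

```text
the job is handed in; nothing more can be done
None
```

The turntable is indexed about 77° anticlockwise of home, with the plunger home in the shoe's hole by both camera checks; it held a 7.6 N push without moving, the gripper is clear, and the job was handed in at about 12 s.

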